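# Bring the tin round on the revolving spice rack

### The job

The small revolving rack has four wooden arms: push on the arms with a fingertip to turn it until the low round tin has come round to the white pointer that sticks out from under the rack, and stands centred in line with it. The tin, the jar and the carton are to ride round on the rack, upright in their places: do not touch, tip or lift them, and leave the mug and the can beside the rack where they are.

Things in the scene. Friction and masses are not known exactly. Their poses are not given: they have to be found in the camera images.
- stand: Fixed grey round foot of the rack, 176 mm across, 16 mm high; origin on the table on the rack's upright turning axis. A white plastic pointer, 24 mm wide, 10 mm high, lies on the table along the stand's -x axis, its point 190 mm from the axis, roughly towards the robot; arms and fingers pass over it. At the start the bay over the pointer is empty.
- pointer_tip (a point): The point of the pointer, on its upper side 10 mm above the table, 190 mm out from the turning axis; axes as the stand's.
- rack: The turning wooden part; origin on the turning axis at table height, z up, turning with it. Round tray 216 mm across, upper side 34 mm above the table; four arms point 45, 135, 225 and 315 degrees from its +x axis; middle finial 100 mm high. Turns either way without stops against friction (about 2 N at an arm's end) and stays where left. Each of the four bays between arms holds one thing or none.
- push_point (a point): Middle of the outer part of one of the four equal arms, 145 mm from the axis, 34 mm above the table. Each arm is an upright-sided bar 14 mm thick, from 18 to 50 mm above the table, running from the centre to 175 mm out, so it sticks out 67 mm beyond the tray's rim: that outer part is where to push, sideways.
- tin_mid (a point): The low round tin: plain steel, 49 mm across, 42 mm high, loose in one of the bays, its centre about 75 mm from the turning axis. The point is its centre, half-way up (21 mm above the tray). It rides round with the tray.
- jar_mid (a point): A taller round glass jar with a dark cap, 42 mm across, 62 mm high, loose in another bay; the point is half-way up (31 mm above the tray).
- carton_mid (a point): A square cardboard carton, 34 by 34 mm and 60 mm high, loose in another bay; the point is half-way up (30 mm above the tray).
- mug: White mug, 72 mm across, 85 mm high, standing on the table near the rack, not to be disturbed; origin at the centre of its underside, handle at its +y.
- can: Food can, 66 mm across, 100 mm high, standing on the table near the rack, not to be disturbed; origin at the centre of its underside.

How it is judged:
On the way:
1. the rack is turned by a finger pushing on it (contact force between the fingers and rack above 0.3 N and angular speed of rack above 0.03 rad/s), for 0.1 s.
At the end, for the whole second after the job is handed in: The tin stands on the rack over the pointer, its centre within 16 mm of the pointer's line and 45 to 105 mm from the turning axis; tin, jar and carton all stand upright on the tray, the rack is at rest, and mug and can stand within 20 mm of where they were (y of tin_mid in the frame of stand between -0.016 and 0.016 m and x of tin_mid in the frame of stand between -0.105 and -0.045 m and angle between each of tin_mid, jar_mid, carton_mid, mug, can's own z axis and vertical below 0.2 rad and height (world z) of tin_mid between 0.047 and 0.063 m and height (world z) of jar_mid between 0.057 and 0.073 m and height (world z) of carton_mid between 0.056 and 0.072 m and horizontal distance between each of tin_mid, jar_mid, carton_mid and stand below 0.112 m and angular speed of rack below 0.05 rad/s and distance of each of mug, can from where it was at the start of the episode below 0.02 m); the robot touches nothing.
It fails at once if the tin, the jar or the carton is pushed by the robot (over 1 N) (contact force between any of the fingers, the arm and tin above 1 N or contact force between any of the fingers, the arm and jar above 1 N or contact force between any of the fingers, the arm and carton above 1 N).
It fails at once if the tin, the jar or the carton is lifted off the tray, tipped over or falls off ((height (world z) of tin_mid above 0.07 m or height (world z) of tin_mid below 0.035 m or angle between tin_mid's own z axis and vertical above 0.5 rad) or (height (world z) of jar_mid above 0.08 m or height (world z) of jar_mid below 0.045 m or angle between jar_mid's own z axis and vertical above 0.5 rad) or (height (world z) of carton_mid above 0.079 m or height (world z) of carton_mid below 0.044 m or angle between carton_mid's own z axis and vertical above 0.5 rad)).
It fails at once if the mug or the can is disturbed (distance of any of mug, can from where it was at the start of the episode above 0.03 m).
It also fails if it takes over 64 s, if anything falls off the work surface, if the arm or the gripper's body presses on something with over 40 N, if the wrist force passes 120 N, or if a joint passes its speed limit or range.

### The arm

A 7-joint arm with a two-finger parallel gripper is mounted at the origin on the work surface. World frame = base frame: x ahead of the robot, y to its left, z up, the work surface at z = 0. Lengths are in m, angles in rad, forces in N, time in s.
With the tool pointing down it reaches from about 0.425 to 0.925 m from the base axis. Payload 6.8 kg.
Tool frame: the origin (TCP) lies between the finger pads; the fingertips stand finger_overhang ahead of it and the grasp point (between the pads) lies 6 mm ahead of it (finger_overhang is the distance from the TCP to the fingertips, in m); z points along the fingers, y is the line along which they close (so a half turn about z gives the same grasp; the last joint's range is limited). The gripper opens to 85 mm and grips with 20 to 120 N. Pads are 22 mm wide; open, the fingers measure 114 mm over their backs; the gripper's body (76 mm by 85 mm) begins 54 mm behind the grasp point. The pads swing forward as they close: fully open they stand 13 mm farther back than shut.
Start: joints at [-1.223, 0.477, 0.022, 1.555, -0.011, 1.109, -0.083], TCP at [0.297, 0.606, 0.256] pointing down, gripper open.
Joint ranges: [-2.96, 2.96], [-0.34, 2.1], [-1.41, 1.46], [0.24, 2.44], [-1.37, 4.51], [0.17, 1.92], [-2.96, 2.96]. Speed limits (rad/s): [2.39, 2.39, 3.14, 3.14, 3.14, 3.14, 3.14].

### API

Orientations are given as a unit quaternion [w, x, y, z].
In Python, from station import * gives the robot as it stands.
- The arm moves only by the tool drive_tool, never from a script. Its argument "increments" is a list of rows, each an object of numbers: "claw": the finger opening in m, from 0 to 0.0854; "dx", "dy", "dz": the shift along the tool's x, y, z in m; "wx", "wy", "wz": the turn, a rotation vector about the tool's x, y, z in degrees. A call has 1 to 20 rows; each row shifts and turns the commanded pose from where the row before left it, along the tool's axes as they then stand; what a row does not reach is not made up. A row lasts 1/8 s, in which the tool goes at most 62.5 mm and 10.7 degrees, less where a joint would pass 70% of its speed; a pose out of reach is approached as far as the arm can. A call with a gripper value outside its range is refused whole. The fingers move at their own pace and stop on an object; "newtons" is the grip in N (left out, the last holds). Time passes only in rows, so rows that do not move let the fingers close. It gives the time, the measured TCP pose, the force, the opening and the grip force at its end, in the units of the state.
- get_obs(): the state, without advancing time (a new reading comes with each control period).
- read_camera(name): name is "side" or "top"; returns (picture, depth): 480x640x3 uint8, red, green, blue; 480x640 float32, m along the optical axis (not along the pixel's ray), 0 where there is no reading.
- calibration(name): a dict with "intrinsics" (3x3 intrinsics, pixels), "R" (3x3) and "t" (3): a world point X has camera coordinates R X + t. Camera axes: x right, y down, z forward; pixel columns grow to the right and rows downward; lengths in m; the calibration is good to about 2 mm. A picture is of the moment at which its call begins. calibration takes no time and is no camera call.
- hand_in(): hands the job in; it is judged then, once.
The state is a dict: "t": time; "q": joint angles; "joint_vel": joint speeds; "joint_torque": joint torques, N m; "eef_pos": TCP position; "tool_rot": TCP orientation; "contact_force": force on the tool from outside, world axes, zero at the start; "torque": the same for the moment, N m; "gripper_width": opening from 0.0 (shut) to 1.0 (fully open); "grasp_force": force on a finger pad.
Only numpy, scipy, OpenCV 4.12 (cv2) and the standard library are available. Lean on these libraries where they do the work, as an engineer would, in place of code of your own. Each camera call takes 0.05 s, during which the arm holds its last target. There are 200 camera calls.

## Working session

There is one attempt and no reset: what is moved stays moved. The work goes in short steps, Python scripts to look and compute and a tool call to move; the robot and the scene stay as the last step left them, time stands still between calls to the robot, and variables do not carry over. Pictures are saved under pics/ and viewed, at most 10 in all, crops included, and the job is handed in when it is done.

Besides the shell and the picture viewer there is one more tool, called after "Emit:" by a JSON object that holds its "fn" and its "kwargs". drive_tool: Moves the arm, as the interface text tells. Its arguments: {"type":"object","properties":{"increments":{"type":"array","items":{"type":"object","properties":{"claw":{"type":"number"},"dx":{"type":"number"},"dy":{"type":"number"},"dz":{"type":"number"},"wx":{"type":"number"},"wy":{"type":"number"},"wz":{"type":"number"}}}},"newtons":{"type":"number"}},"required":["increments"]}

```bash
mkdir -p pics; python3 - <<'E'
from station import *
import cv2,numpy as np
o=get_obs();print({k:np.round(o[k],3) for k in o})
for n in("top","side"):
    p,d=read_camera(n);cv2.imwrite(f"pics/{n}0.png",p[:,:,::-1]);np.save(f"pics/{n}0.npy",d)
    c=calibration(n);print(n,c["intrinsics"],c["R"].round(3),c["t"])
E
```

```text
{'t': np.float64(0.0), 'q': array([-1.223,  0.478,  0.022,  1.556, -0.011,  1.109, -0.083]), 'joint_vel': array([-0.001,  0.001, -0.   ,  0.001,  0.001, -0.001, -0.001]), 'joint_torque': array([ 1.0000e-03, -5.9646e+01,  1.6080e+00, -2.8119e+01,  1.2000e-02,
        9.0000e-03, -0.0000e+00]), 'eef_pos': array([0.297, 0.606, 0.255]), 'tool_rot': array([-0.   ,  0.226,  0.974, -0.001]), 'contact_force': array([-0.086,  0.777, -0.16 ]), 'torque': array([-0.023,  0.034,  0.039]), 'grasp_force': np.float64(0.0), 'gripper_width': np.float64(1.003)}
top [[490.85620631   0.         322.8639038 ]
 [  0.         490.85620631 244.10022322]
 [  0.           0.           1.        ]] [[-0.001 -1.    -0.005]
 [-0.998  0.001 -0.07 ]
 [ 0.07   0.005 -0.998]] [0.01901782 0.55379008 1.31018559]
side [[484.72997398   0.         323.21706021]
 [  0.         484.72997398 231.96272953]
 [  0.           0.           1.        ]] [[ 0.741 -0.671  0.002]
 [-0.499 -0.552 -0.668]
 [ 0.449  0.494 -0.744]] [-0.41752373  0.30649533  0.92709761]
```

View pics/top0.png

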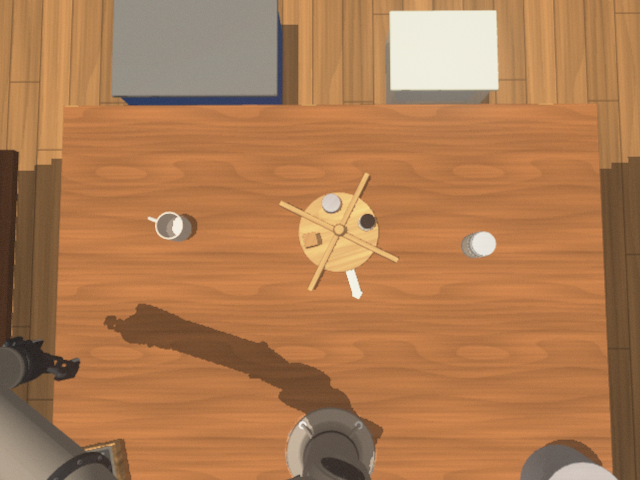

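View pics/side0.png

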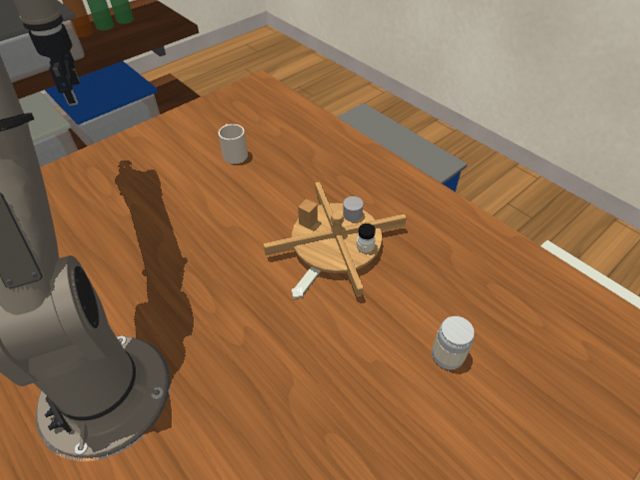

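The top view shows the finial at (340,230), the tin at (332,203) on the far side, the jar at (368,221), the carton at (311,240), the pointer tip at (357,297), the mug at (172,226) and the can at (482,244). The side view agrees. Next I'll turn these into positions.

```bash
cat > h.py <<'E'
from station import *
import cv2,numpy as np
def w(u,v,z,n="top"):
    c=calibration(n);R,t=np.array(c["R"]),np.array(c["t"])
    C=-R.T@t; r=R.T@np.linalg.inv(c["intrinsics"])@np.array([u,v,1.])
    return (C+r*(z-C[2])/r[2])[:2]
def px(x,y,z,n="top"):
    c=calibration(n);p=np.array(c["intrinsics"])@(np.array(c["R"])@[x,y,z]+c["t"]);return p[:2]/p[2]
E
python3 - <<'E'
from h import *
im=cv2.imread("pics/top0.png")
A=np.array
ends=[(368,175),(280,204),(312,289),(397,260)]
W=[w(*e,.05) for e in ends]
print("arm ends",np.round(W,3),"mid",np.mean(W,0))
fin=w(340,230,.1);print("finial",fin)
# tray: fit circle to light wood by depth
d=np.load("pics/top0.npy");c=calibration("top");K=A(c["intrinsics"]);R=A(c["R"]);t=A(c["t"])
v,u=np.mgrid[:480,:640]
X=np.stack([(u-K[0,2])*d/K[0,0],(v-K[1,2])*d/K[1,1],d],-1);P=(X-t)@R
roi=(abs(u-340)<80)&(abs(v-235)<80)
def med(m):return P[m].mean(0).round(4),m.sum()
m=roi&(P[...,2]>.028)&(P[...,2]<.04)
(cx,r)=cv2.minEnclosingCircle(P[m][:,:2].astype(np.float32));print("tray",cx,r)
r0=A(cx)
for n,lo,hi,(a,b) in(("tin",.070,.082,(332,203)),("jar",.088,.104,(368,221)),("carton",.086,.1,(311,240))):
    mm=(P[...,2]>lo)&(P[...,2]<hi)&(abs(u-a)<14)&(abs(v-b)<14)
    q=med(mm);e=q[0][:2]-r0;print(n,q,"r",np.hypot(*e),"ang",np.degrees(np.arctan2(e[1],e[0])))
hsv=cv2.cvtColor(im,cv2.COLOR_BGR2HSV)
pm=(hsv[...,1]<50)&(hsv[...,2]>170)&(abs(u-353)<20)&(v>268)&(v<305)
q=P[pm][:,:2];pix=A([w(a,b,.01) for a,b in zip(u[pm],v[pm])]);l=pix-r0
print("pointer n",pm.sum(),"ang mean",np.degrees(np.arctan2(l[:,1],l[:,0])).mean()%360,"tip",w(357,297.5,.01),np.hypot(*l.T).max())
vx,vy,x0,y0=cv2.fitLine(pix.astype(np.float32),cv2.DIST_L2,0,.01,.01).ravel();print("line",np.degrees(np.arctan2(vy,vx)),x0,y0, "axis offset from line",vx*(r0[1]-y0)-vy*(r0[0]-x0))
for e in W: print("arm",np.degrees(np.arctan2(*(e-r0)[::-1]))%360,np.hypot(*(e-r0)))
print("mug",w(172,226,.085),"can",w(482,244,.1))
cv2.imwrite("pics/crop0.png",cv2.resize(im[160:310,260:420],None,fx=3.6,fy=3.6,interpolation=cv2.INTER_CUBIC))
E
```

```text
arm ends [[ 0.737 -0.102]
 [ 0.659  0.132]
 [ 0.433  0.047]
 [ 0.509 -0.177]] mid [ 0.58453525 -0.02508149]
finial [ 0.58413348 -0.02565652]
tray (0.5802373886108398, -0.017772063612937927) 0.16937686502933502
tin (array([ 0.658 , -0.0016,  0.0752]), np.int64(256)) r 0.07942644000307741 ang 11.748175877173187
jar (array([ 0.6075, -0.0946,  0.0957]), np.int64(174)) r 0.08152166453925498 ang -70.46262601492084
carton (array([0.5603, 0.0521, 0.0931]), np.int64(172)) r 0.07266088864134605 ang 105.92563870152887
pointer n 243 ang mean 199.42565606412347 tip [ 0.40948211 -0.0737545 ] 0.18183189266503222
line 16.888306 0.4465446 -0.06477634 axis offset from line 0.006138430967217889
arm 331.5677455556735 0.17779338666271935
arm 62.36539989545619 0.16947922584170166
arm 156.2145254565747 0.16054818396021187
arm 246.04555658143516 0.17451491440162867
mug [0.5965844 0.4082127] can [ 0.5479358  -0.38616972]
```

View pics/crop0.png

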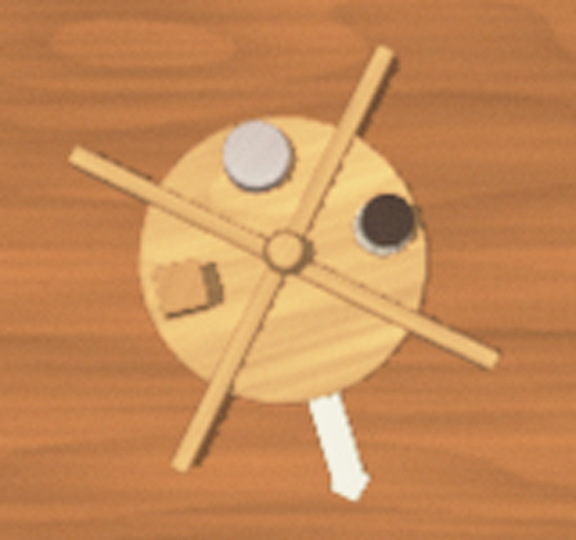

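```bash
python3 - <<'E'
import station
from h import *
print([n for n in dir(station) if not n.startswith("_")], getattr(station,"finger_overhang",None))
print("goal -> entry shift", np.array([.584+.155*np.cos(np.radians(88)),-.025+.155*np.sin(np.radians(88))])-get_obs()["eef_pos"][:2])
E
```

```text
['PlanningError', 'calibration', 'finger_overhang', 'get_obs', 'hand_in', 'read_camera'] 0.025
goal -> entry shift [ 0.29250016 -0.47573191]
```

Emit:
{"fn": "drive_tool", "kwargs": {"increments": [{"claw": 0, "wz": -9}, {"wz": -9}, {"wz": -8.2}, {}], "newtons": 20}}

```text
schema error: expected keys claw, dx, dy, dz, wx, wy, wz
```

Emit:
{"fn": "drive_tool", "kwargs": {"increments": [{"claw": 0, "dx": 0, "dy": 0, "dz": 0, "wx": 0, "wy": 0, "wz": -9}, {"claw": 0, "dx": 0, "dy": 0, "dz": 0, "wx": 0, "wy": 0, "wz": -9}, {"claw": 0, "dx": 0, "dy": 0, "dz": 0, "wx": 0, "wy": 0, "wz": -8.2}, {"claw": 0, "dx": -0.03, "dy": -0.048, "dz": 0, "wx": 0, "wy": 0, "wz": 0}, {"claw": 0, "dx": -0.03, "dy": -0.048, "dz": 0, "wx": 0, "wy": 0, "wz": 0}, {"claw": 0, "dx": -0.03, "dy": -0.048, "dz": 0, "wx": 0, "wy": 0, "wz": 0}, {"claw": 0, "dx": -0.03, "dy": -0.048, "dz": 0, "wx": 0, "wy": 0, "wz": 0}, {"claw": 0, "dx": -0.03, "dy": -0.048, "dz": 0, "wx": 0, "wy": 0, "wz": 0}, {"claw": 0, "dx": -0.03, "dy": -0.048, "dz": 0, "wx": 0, "wy": 0, "wz": 0}, {"claw": 0, "dx": -0.03, "dy": -0.048, "dz": 0, "wx": 0, "wy": 0, "wz": 0}, {"claw": 0, "dx": -0.03, "dy": -0.048, "dz": 0, "wx": 0, "wy": 0, "wz": 0}, {"claw": 0, "dx": -0.03, "dy": -0.048, "dz": 0, "wx": 0, "wy": 0, "wz": 0}, {"claw": 0, "dx": -0.022, "dy": -0.044, "dz": 0, "wx": 0, "wy": 0, "wz": 0}, {"claw": 0, "dx": 0, "dy": 0, "dz": 0, "wx": 0, "wy": 0, "wz": 0}, {"claw": 0, "dx": 0, "dy": 0, "dz": 0, "wx": 0, "wy": 0, "wz": 0}], "newtons": 20}}

```text
t: 1.98
eef_pos: [0.5894, 0.131, 0.2559]
tool_rot: [-0.001, -0.001, 1.0, 0.0]
contact_force: [-1.1, -0.3, 0.8]
gripper_width: -0.002
grasp_force: 0.0
```

Emit:
{"fn": "drive_tool", "kwargs": {"increments": [{"claw": 0, "dx": 0, "dy": 0, "dz": 0.05, "wx": 0, "wy": 0, "wz": 0}, {"claw": 0, "dx": 0, "dy": 0, "dz": 0.05, "wx": 0, "wy": 0, "wz": 0}, {"claw": 0, "dx": 0, "dy": 0, "dz": 0.05, "wx": 0, "wy": 0, "wz": 0}, {"claw": 0, "dx": 0, "dy": 0, "dz": 0.03, "wx": 0, "wy": 0, "wz": 0}, {"claw": 0, "dx": 0, "dy": 0, "dz": 0.015, "wx": 0, "wy": 0, "wz": 0}, {"claw": 0, "dx": 0, "dy": 0, "dz": 0, "wx": 0, "wy": 0, "wz": 0}]}}

```text
t: 2.72
eef_pos: [0.5892, 0.1316, 0.0608]
tool_rot: [-0.001, -0.002, 1.0, 0.0]
contact_force: [0.3, 0.2, 0.5]
gripper_width: 0.002
grasp_force: 0.0
```

```bash
python3 - <<'E'
from h import *
o=get_obs();print(o["eef_pos"],o["contact_force"])
p,d=read_camera("top");cv2.imwrite("pics/t1.png",cv2.resize(p[150:330,230:430,::-1],None,fx=3,fy=3))
a=np.radians(88-np.cumsum([0,2,4,5,6]+[6]*26))
x=.584+.155*np.cos(a);y=-.0255+.155*np.sin(a)
for A,dx,dy in zip(np.degrees(a[1:]),-np.diff(x),np.diff(y)):print(round(A),round(dx,3),round(dy,3))
E
```

```text
[0.58917112 0.13158661 0.06081464] [0.34312518 0.19458278 0.52264112]
86 -0.005 -0.0
82 -0.011 -0.001
77 -0.013 -0.002
71 -0.016 -0.004
65 -0.015 -0.006
59 -0.014 -0.008
53 -0.013 -0.009
47 -0.012 -0.01
41 -0.011 -0.012
35 -0.01 -0.013
29 -0.009 -0.014
23 -0.007 -0.015
17 -0.006 -0.015
11 -0.004 -0.016
5 -0.002 -0.016
-1 -0.001 -0.016
-7 0.001 -0.016
-13 0.003 -0.016
-19 0.004 -0.016
-25 0.006 -0.015
-31 0.008 -0.014
-37 0.009 -0.013
-43 0.01 -0.012
-49 0.012 -0.011
-55 0.013 -0.01
-61 0.014 -0.009
-67 0.015 -0.007
-73 0.015 -0.006
-79 0.016 -0.004
-85 0.016 -0.002
```

View pics/t1.png

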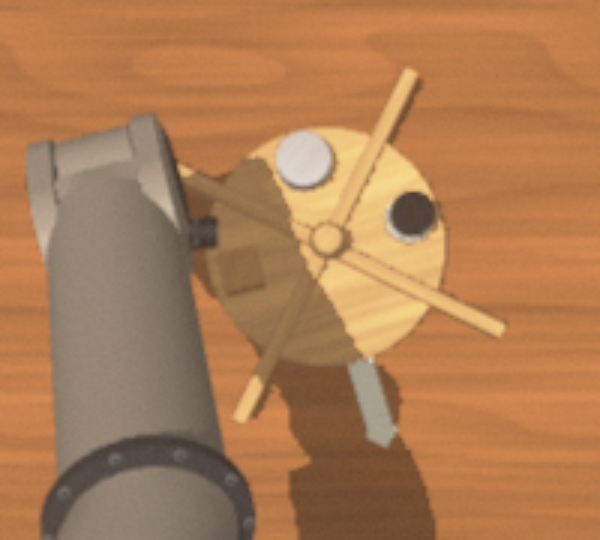

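The picture shows the finger outside the tray at crop (200,235), below the arm whose end is at (185,170). Nothing has moved. Now I'll start the clockwise arc.

Emit:
{"fn": "drive_tool", "kwargs": {"increments": [{"claw": 0, "dx": -0.005, "dy": 0, "dz": 0, "wx": 0, "wy": 0, "wz": 0}, {"claw": 0, "dx": -0.011, "dy": -0.001, "dz": 0, "wx": 0, "wy": 0, "wz": 0}, {"claw": 0, "dx": -0.013, "dy": -0.002, "dz": 0, "wx": 0, "wy": 0, "wz": 0}, {"claw": 0, "dx": -0.016, "dy": -0.004, "dz": 0, "wx": 0, "wy": 0, "wz": 0}, {"claw": 0, "dx": -0.015, "dy": -0.006, "dz": 0, "wx": 0, "wy": 0, "wz": 0}, {"claw": 0, "dx": -0.014, "dy": -0.008, "dz": 0, "wx": 0, "wy": 0, "wz": 0}, {"claw": 0, "dx": -0.013, "dy": -0.009, "dz": 0, "wx": 0, "wy": 0, "wz": 0}, {"claw": 0, "dx": -0.012, "dy": -0.01, "dz": 0, "wx": 0, "wy": 0, "wz": 0}, {"claw": 0, "dx": -0.011, "dy": -0.012, "dz": 0, "wx": 0, "wy": 0, "wz": 0}, {"claw": 0, "dx": -0.01, "dy": -0.013, "dz": 0, "wx": 0, "wy": 0, "wz": 0}, {"claw": 0, "dx": -0.009, "dy": -0.014, "dz": 0, "wx": 0, "wy": 0, "wz": 0}, {"claw": 0, "dx": -0.007, "dy": -0.015, "dz": 0, "wx": 0, "wy": 0, "wz": 0}, {"claw": 0, "dx": 0, "dy": 0, "dz": 0, "wx": 0, "wy": 0, "wz": 0}]}}

```text
t: 4.4
eef_pos: [0.7272, 0.0337, 0.0616]
tool_rot: [0.001, 0.001, 1.0, -0.001]
contact_force: [-0.7, -0.0, -0.5]
gripper_width: -0.001
grasp_force: 0.0
```

```bash
python3 - <<'E'
from h import *
o=get_obs();e=o["eef_pos"]-[.584,-.0255,0];print(o["eef_pos"],np.hypot(*e[:2]),np.degrees(np.arctan2(e[1],e[0])))
p,d=read_camera("side");cv2.imwrite("pics/s2.png",p[120:320,200:460,::-1])
E
```

```text
[0.7271703  0.03368571 0.06164198] 0.1549215437417458 22.45989690229876
```

View pics/s2.png

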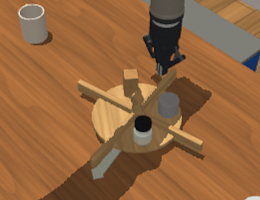

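The side view shows the finger behind the arm and outside the tray. The rack has turned about 50° and everything is upright, so I'll continue.

Emit:
{"fn": "drive_tool", "kwargs": {"increments": [{"claw": 0, "dx": -0.003, "dy": -0.008, "dz": 0, "wx": 0, "wy": 0, "wz": 0}, {"claw": 0, "dx": -0.005, "dy": -0.014, "dz": 0, "wx": 0, "wy": 0, "wz": 0}, {"claw": 0, "dx": -0.004, "dy": -0.016, "dz": 0, "wx": 0, "wy": 0, "wz": 0}, {"claw": 0, "dx": -0.001, "dy": -0.016, "dz": 0, "wx": 0, "wy": 0, "wz": 0}, {"claw": 0, "dx": 0, "dy": -0.016, "dz": 0, "wx": 0, "wy": 0, "wz": 0}, {"claw": 0, "dx": 0.001, "dy": -0.016, "dz": 0, "wx": 0, "wy": 0, "wz": 0}, {"claw": 0, "dx": 0.003, "dy": -0.016, "dz": 0, "wx": 0, "wy": 0, "wz": 0}, {"claw": 0, "dx": 0.004, "dy": -0.016, "dz": 0, "wx": 0, "wy": 0, "wz": 0}, {"claw": 0, "dx": 0.006, "dy": -0.015, "dz": 0, "wx": 0, "wy": 0, "wz": 0}, {"claw": 0, "dx": 0.008, "dy": -0.014, "dz": 0, "wx": 0, "wy": 0, "wz": 0}, {"claw": 0, "dx": 0.009, "dy": -0.013, "dz": 0, "wx": 0, "wy": 0, "wz": 0}, {"claw": 0, "dx": 0.01, "dy": -0.012, "dz": 0, "wx": 0, "wy": 0, "wz": 0}, {"claw": 0, "dx": 0.012, "dy": -0.011, "dz": 0, "wx": 0, "wy": 0, "wz": 0}, {"claw": 0, "dx": 0.013, "dy": -0.01, "dz": 0, "wx": 0, "wy": 0, "wz": 0}, {"claw": 0, "dx": 0.014, "dy": -0.009, "dz": 0, "wx": 0, "wy": 0, "wz": 0}, {"claw": 0, "dx": 0.015, "dy": -0.007, "dz": 0, "wx": 0, "wy": 0, "wz": 0}, {"claw": 0, "dx": 0.015, "dy": -0.006, "dz": 0, "wx": 0, "wy": 0, "wz": 0}, {"claw": 0, "dx": 0.01, "dy": -0.003, "dz": 0, "wx": 0, "wy": 0, "wz": 0}, {"claw": 0, "dx": 0, "dy": 0, "dz": 0, "wx": 0, "wy": 0, "wz": 0}]}}

```text
t: 6.82
eef_pos: [0.618, -0.1824, 0.0613]
tool_rot: [-0.001, -0.0, 1.0, -0.0]
contact_force: [0.2, 0.1, -0.8]
gripper_width: -0.003
grasp_force: 0.0
```

```bash
python3 - <<'E'
from h import *
o=get_obs();e=o["eef_pos"]-[.584,-.0255,0];print(o["eef_pos"],np.hypot(*e[:2]),np.degrees(np.arctan2(e[1],e[0])))
p,d=read_camera("top");cv2.imwrite("pics/t3.png",cv2.resize(p[150:330,230:430,::-1],None,fx=3,fy=3))
E
```

```text
[ 0.61803263 -0.18235068  0.06126463] 0.16050032772435607 -77.75802105548253
```

View pics/t3.png

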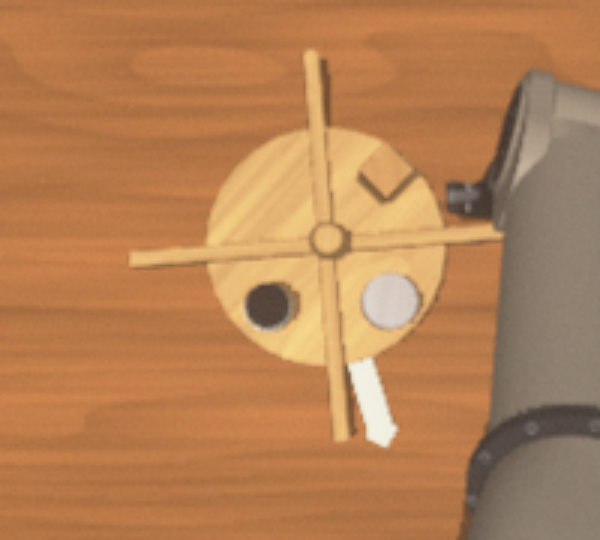

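The rack is now about 155° round. The tin is at crop (391,301) and the pointer tip at (386,446), with everything upright.

```bash
cat >> h.py <<'E'
def tin(guess):
    p,d=read_camera("top")
    hsv=cv2.cvtColor(p,cv2.COLOR_RGB2HSV);m=((hsv[...,1]<60)&(hsv[...,2]>120)).astype(np.uint8)
    k=np.zeros_like(m);cv2.circle(k,(int(guess[0]),int(guess[1])),13,1,-1);v,u=np.nonzero(m*k)
    t=w(u.mean(),v.mean(),.076)
    k[:]=0;k[268:302,335:375]=1;v2,u2=np.nonzero(m*k)
    pts=np.array([w(a,b,.01) for a,b in zip(u2,v2)],np.float32)
    vx,vy,x,y=cv2.fitLine(pts,cv2.DIST_L2,0,.01,.01).ravel()
    ax=np.array([.5843,-.0254])
    ang=lambda q:np.degrees(np.arctan2(q[1],q[0]))%360
    print("tin px",u.mean(),v.mean(),len(u),"world",t,"r",np.hypot(*(t-ax)),"ang",ang(t-ax),"pointer ang",ang(pts.mean(0)-ax),"line",ang((vx,vy)),len(pts),
      "tin off line",vx*(t[1]-y)-vy*(t[0]-x),"axis off line",vx*(ax[1]-y)-vy*(ax[0]-x))
E
python3 - <<'E'
from h import *
tin((360.3,250.3))
a=w(230+133/3,150+259/3,.05);print("left arm ang",np.degrees(np.arctan2(*(a-[.5843,-.0254])[::-1])))
E
```

```text
tin px 359.5113636363636 249.95833333333334 264 world [ 0.53451706 -0.07673509] r 0.07150966631957716 ang 225.87941346168498 pointer ang 195.99976753453424 line 16.715324 251 tin off line -0.03662937695499261 axis off line -0.0017818279924683364
left arm ang 93.9318485816586
```

Emit:
{"fn": "drive_tool", "kwargs": {"increments": [{"claw": 0, "dx": 0.007, "dy": 0.002, "dz": 0, "wx": 0, "wy": 0, "wz": 0}, {"claw": 0, "dx": 0.012, "dy": 0.001, "dz": 0, "wx": 0, "wy": 0, "wz": 0}, {"claw": 0, "dx": 0.014, "dy": 0, "dz": 0, "wx": 0, "wy": 0, "wz": 0}, {"claw": 0, "dx": 0.014, "dy": 0.001, "dz": 0, "wx": 0, "wy": 0, "wz": 0}, {"claw": 0, "dx": 0.012, "dy": 0.001, "dz": 0, "wx": 0, "wy": 0, "wz": 0}, {"claw": 0, "dx": 0.008, "dy": 0.001, "dz": 0, "wx": 0, "wy": 0, "wz": 0}, {"claw": 0, "dx": 0.004, "dy": 0.001, "dz": 0, "wx": 0, "wy": 0, "wz": 0}, {"claw": 0, "dx": 0, "dy": 0, "dz": 0, "wx": 0, "wy": 0, "wz": 0}, {"claw": 0, "dx": 0, "dy": 0, "dz": 0, "wx": 0, "wy": 0, "wz": 0}]}}

```text
t: 8.05
eef_pos: [0.5479, -0.1747, 0.061]
tool_rot: [-0.001, -0.001, 1.0, -0.0]
contact_force: [-0.4, 0.5, 0.1]
gripper_width: 0.001
grasp_force: 0.0
```

```bash
python3 - <<'E'
from h import *
g=px(.584-.0715*np.cos(.35),-.025-.0715*np.sin(.35),.076);print(g)
tin(g)
p,d=read_camera("top");cv2.imwrite("pics/t4.png",cv2.resize(p[150:330,230:430,::-1],None,fx=3,fy=3))
E
```

```text
[349.0315377  256.79140325]
tin px 348.8365019011407 256.95437262357416 263 world [ 0.51641335 -0.04901068] r 0.0718753144004931 ang 199.17745194804135 pointer ang 196.01387101606792 line 16.62912 252 tin off line -0.004725415229562758 axis off line -0.0015296847381924897
```

View pics/t4.png

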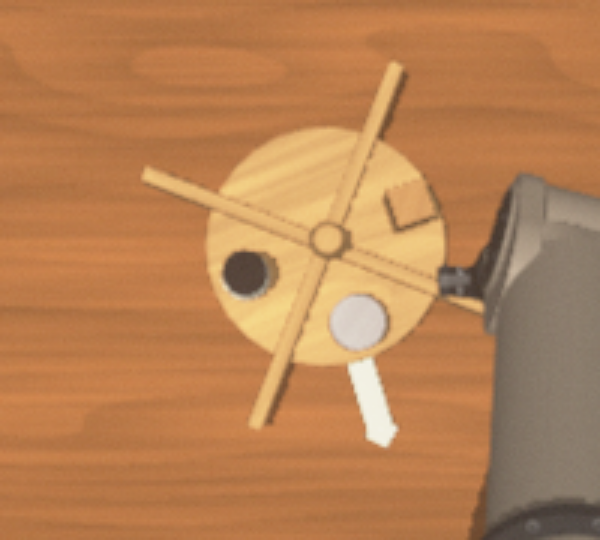

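The tin is at crop (359,322), about 4–5 mm short of the pointer's line. I'll give it a small nudge, back off and lift.

Emit:
{"fn": "drive_tool", "kwargs": {"increments": [{"claw": 0, "dx": 0.004, "dy": 0.001, "dz": 0, "wx": 0, "wy": 0, "wz": 0}, {"claw": 0, "dx": 0.003, "dy": 0.001, "dz": 0, "wx": 0, "wy": 0, "wz": 0}, {"claw": 0, "dx": 0, "dy": 0, "dz": 0, "wx": 0, "wy": 0, "wz": 0}, {"claw": 0, "dx": 0, "dy": 0, "dz": 0, "wx": 0, "wy": 0, "wz": 0}, {"claw": 0, "dx": -0.01, "dy": -0.005, "dz": 0, "wx": 0, "wy": 0, "wz": 0}, {"claw": 0, "dx": -0.01, "dy": -0.005, "dz": 0, "wx": 0, "wy": 0, "wz": 0}, {"claw": 0, "dx": 0, "dy": 0, "dz": -0.03, "wx": 0, "wy": 0, "wz": 0}, {"claw": 0, "dx": 0, "dy": 0, "dz": -0.05, "wx": 0, "wy": 0, "wz": 0}, {"claw": 0, "dx": 0, "dy": 0, "dz": -0.05, "wx": 0, "wy": 0, "wz": 0}, {"claw": 0, "dx": 0, "dy": 0, "dz": 0, "wx": 0, "wy": 0, "wz": 0}]}}

```text
t: 9.4
eef_pos: [0.5646, -0.1838, 0.1958]
tool_rot: [0.004, -0.0, 1.0, -0.001]
contact_force: [0.8, -0.3, 0.3]
gripper_width: -0.002
grasp_force: 0.0
```

```bash
python3 - <<'E'
from h import *
tin((348,258))
for n in("top","side"):
    p,d=read_camera(n);cv2.imwrite(f"pics/{n}5.png",p[:,:,::-1])
E
```

```text
tin px 347.7360594795539 257.7211895910781 269 world [ 0.51443082 -0.04615492] r 0.07288668723160878 ang 196.5442630342427 pointer ang 196.00287411442292 line 16.77256 251 tin off line -0.001625315856248255 axis off line -0.0019157357882645942
```

View pics/side5.png

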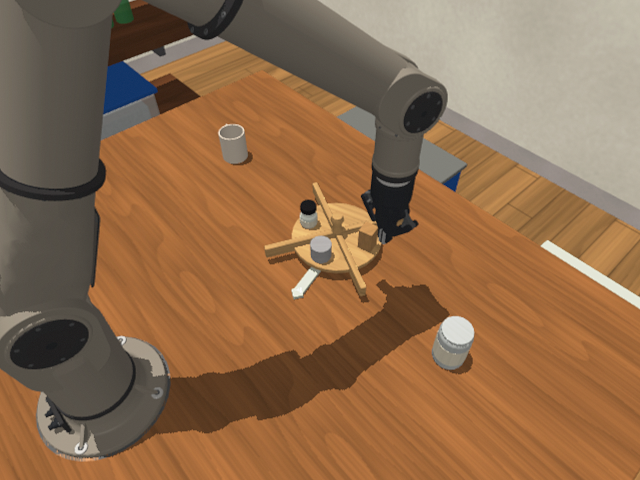

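The side view shows the tin at (320,249) in line with the pointer, the jar and carton upright, the mug (233,144) and can (453,343) unmoved, and the gripper clear. The tin is within 2 mm of the pointer's line.

```bash
python3 -c "
from station import *
print(hand_in())"
```

```text
the job is handed in; nothing more can be done
None
```

I turned the rack until the tin stood within about 2 mm of the pointer's line, with the jar and carton upright and the mug and can unmoved, and handed the job in at about 9.5 s; no verdict came back.

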